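# Hitch the clip-on pen rest to its bracket

## Task

Take the pen rest out of its wooden cradle and push its hook straight down over the cross pin of the bracket, fully home, until the orange safety latch swings open and snaps shut behind the pin. Then pull it up gently to feel that the latch holds it on the pin, set it back down fully home on the bracket, let go and move clear. Push firmly but never slam or force it, and leave the water pot and the ink jar where they stand.

Things in the scene. Friction and masses are not known exactly. Their poses are not given: they have to be found in the camera images.
- stem (a point): Centre of the black upright grip stem (22 x 22 mm square, 64 mm high) of the loose pen rest, 0.2 to 0.35 kg. z up. The stem stands in the middle of a white plate, 40 mm along x, 92 mm along y, 8 mm thick; the plate's underside is 40 mm below this point, the stem's top 32 mm above. The hook hangs under the plate.
- throat (a point): Middle of the roof of the hook's throat: centre of the plate's underside; axes as stem. The steel hook is 16 mm thick along y: a leg (x -24 to -11 mm) and a nose (x +7 to +17 mm), solid, round-ended, reach 40 mm below this point; the throat between them is open downwards. With the pin at x = 0 here it slides on with 2 mm to spare either way; half a turn about z fits as well.
- latch (a joint): Orange sprung latch across the throat, 4 mm thick, 14.5 mm long, hinged at x -9 mm, 30 mm below throat. 0 = shut (level), to 1.5 rad = swung up into the throat. A pin pressing up opens it against some 4 to 10 N; it snaps shut under the pin only when the plate is within 2 mm of the cheek tops. Then the pin has 10 mm of play up and down: pulling up takes that up and brings the latch onto the pin.
- bracket: Grey base plate (100 mm along x, 104 mm along y), fixed to the table; origin at the centre of its underside, z up. On it stands a blue saddle: two cheeks (24 mm along x, 8 mm thick, clear gap of 56 mm between them along y) and a steel cross pin, 10 mm in diameter, along y at x = 0. More than 40 N between pen rest and bracket counts as forcing: they are rigid, so go slowly and stop on force.
- pin_low (a point): Point of the bracket 65 mm above its origin: the middle of the pin's axis when the saddle is at its lowest. The saddle is clamped 0 to 40 mm above that, differently each time, and this height is not reported: feel for it. The flat cheek tops are always 10 mm above the pin's axis. Fully home, the plate lies flat on both cheek tops with the pin in the throat.
- cradle: Wooden parking cradle, fixed: base 90 mm along x, 100 mm along y, and two upright cheeks with flat tops 64 mm above the origin (centre of the underside), clear gap 60 mm along y. At the start the pen rest's plate lies on these tops, its hook hanging free between them.
- water_pot_mid (a point): Centre of a blue open plastic pot, 66 mm across, 75 mm high; a bystander to leave alone.
- ink_jar_mid (a point): Centre of an amber ink jar with black cap, 48 mm across, 60 mm high; a bystander to leave alone.
There are look-alikes about, which are no part of the job. Of the things like the part that bears stem, leave any that is yellow; of the rest the larger one is meant. What is shaped like the bracket but pink is not meant.

How it is judged:
By the outcome, as a careful person would: the job done as asked, in the order asked, and still so for the second after the job is handed in, with the robot touching nothing.
It also fails if it takes over 69 s, if anything falls off the work surface, if the arm or the gripper's body presses on something with over 40 N, if the wrist force passes 120 N, or if a joint passes its speed limit or range.

## Robot

A 6-joint arm with a two-finger parallel gripper is mounted at the origin on the work surface. World frame = base frame: x ahead of the robot, y to its left, z up, the work surface at z = 0. Lengths are in mm, angles in rad, forces in N, time in s.
With the tool pointing down it reaches from about 400 to 925 mm from the base axis. Payload 3.4 kg.
Tool frame: the origin (TCP) lies at the very end of the fingers, on their centre line; the grasp point (between the pads) lies 19 mm behind it; z points along the fingers, y is the direction in which the jaws open and shut (so a half turn about z gives the same grasp; the last joint's range is limited). The gripper opens to 85 mm and grips with 20 to 120 N. Pads are 22 mm wide; open, the fingers measure 114 mm over their backs; the gripper's body (76 mm by 85 mm) begins 54 mm behind the grasp point. The pads swing forward as they close: fully open they stand 13 mm farther back than shut.
Start: joints at [-1.21, 0.307, 1.506, -0, 1.328, -0.073], TCP at [241.663, -521.757, 201.005] pointing down, gripper open.
Joint ranges: [-3.12, 3.12], [-1.05, 2.28], [0.14, 2.33], [-1.42, 4.57], [0.1, 2.73], [-2.68, 2.68]. Speed limits (rad/s): [2.57, 2.57, 3.14, 3.14, 3.14, 3.14].

## Interface

Orientations are given as a rotation vector (axis times angle).
In Python, from bench import * gives the robot as it stands.
- The arm moves only by the tool servo_tool, never from a script. Its argument "targets" is a list that holds one entry, the list of rows, each a list of 6 numbers: the shift along the tool's x, y, z in cm, then the turn, a rotation vector about the tool's x, y, z in rad. A call has exactly 5 rows; each row shifts and turns the commanded pose from where the row before left it, along the tool's axes as they then stand; what a row does not reach is not made up. A row lasts 1/10 s, in which the tool goes at most 50 mm and 8.59 degrees, less where a joint would pass 70% of its speed; a pose out of reach is approached as far as the arm can. A call is refused whole if a number of a shift passes 5 or a number of a turn 0.15, either way. A call with a gripper value outside its range is refused whole. "hand" is the finger opening in cm, from 0 to 8.54, set as the call begins (left out, the last holds). The fingers move at their own pace and stop on an object; "grip_force" is the grip in N (left out, the last holds). Time passes only in rows, so rows that do not move let the fingers close, or fill a call up. It gives the time, the measured TCP pose, the force and the opening at its end, in the units of the state.
- observe(): the state, without advancing time (a new reading comes with each control period).
- capture(name): name is "side" or "top"; returns the picture (480x640x3 uint8, blue, green, red); there is no depth.
- camera_model(name): a dict with "fx", "fy", "cx", "cy" (pixels), "rvec" (rotation vector, rad) and "tvec" (3), from world to camera coordinates, as OpenCV has them. Camera axes: x right, y down, z forward; pixel columns grow to the right and rows downward; lengths in mm; the calibration is good to about 2 mm. A picture is of the moment at which its call begins. camera_model takes no time and is no camera call.
- hand_in(): hands the job in, once; it reports no verdict.
The state is a dict: "time": time; "joint_pos": joint angles; "qvel": joint speeds; "joint_torque": joint torques, N m; "tcp_pos": TCP position; "tcp_rot": TCP orientation; "contact_force": force on the tool from outside, world axes, zero at the start; "moment": the same for the moment, N m; "opening": opening from 0.0 (shut) to 1.0 (fully open).
Only numpy, scipy, OpenCV 4.12 (cv2) and the standard library are available. Lean on these libraries where they do the work, as an engineer would, in place of code of your own. Each camera call takes 0.05 s, during which the arm holds its last target.

## Working session

There is one attempt and no reset: what is moved stays moved. The work goes in short steps, Python scripts to look and compute and a tool call to move; the robot and the scene stay as the last step left them, time stands still between calls to the robot, and variables do not carry over. Pictures are saved under pics/ and viewed, and the job is handed in when it is done.

Besides the shell and the picture viewer there is one more tool, called by a JSON object that holds its "method" and its "body", one argument or row to a line. servo_tool: Moves the arm, as the interface text tells. Its arguments: {"type":"object","properties":{"targets":{"type":"array","items":{"type":"array","items":{"type":"array","items":{"type":"number"}}}},"hand":{"type":"number"},"grip_force":{"type":"number"}},"required":["targets"]}

```bash
ls; mkdir -p pics; python3 - <<'E'
from bench import *
import cv2
for n in("side","top"):
    cv2.imwrite(f"pics/{n}0.png",capture(n)); print(n,camera_model(n))
print(observe())
E
```

```text
pics
side {'fx': 441.2035259371109, 'fy': 441.2035259371109, 'cx': 307.1643723430456, 'cy': 239.4078516732877, 'rvec': array([ 0.65409938, -2.76183326,  0.96779117]), 'tvec': array([479.88270048, 224.36043136, 822.54031598])}
top {'fx': 509.926206665334, 'fy': 509.926206665334, 'cx': 316.60893678315296, 'cy': 231.17608459456395, 'rvec': array([ 2.10819775, -2.13736143,  0.21092194]), 'tvec': array([ 22.34309427, 509.21877057, 997.9407049 ])}
{'time': 0.1, 'joint_pos': array([-1.21049523e+00,  3.07477810e-01,  1.50757340e+00,  1.29834931e-06,
        1.32836641e+00, -7.34867198e-02]), 'qvel': array([ 0.00070414, -0.00222796, -0.00269384, -0.00140339,  0.0006591 ,
        0.00043617]), 'joint_torque': array([-2.47131356e-04, -4.58529246e+01, -2.52607781e+01, -1.94745226e-04,
        5.51681980e-03,  9.92081084e-06]), 'tcp_pos': array([ 241.4209531 , -521.10579227,  200.17329491]), 'tcp_rot': array([-3.06622295e+00, -6.75673185e-01,  4.07498393e-04]), 'contact_force': array([-0.10898699,  0.6436583 ,  0.30070098]), 'moment': array([ 0.00915757, -0.01458722,  0.02161272]), 'opening': 0.9990579988068525}
```

View pics/side0.png

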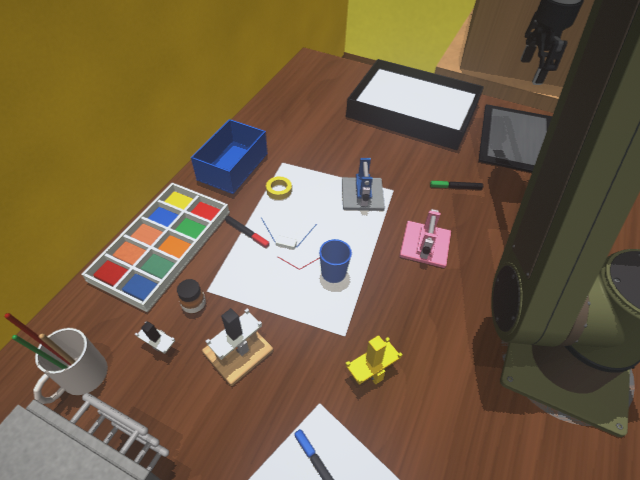

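View pics/top0.png

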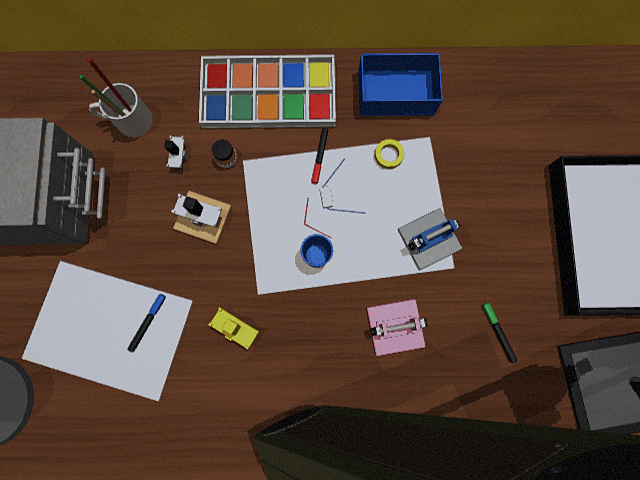

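Things like the pen rest in the top view are the white one on the wooden cradle (197,210), a small white one (175,150) and a yellow one (232,327). The larger white one on the cradle is meant. Of the two brackets, grey and blue (430,238) and pink (397,327), the grey one is meant. I'll confirm both with enlarged crops.

```bash
python3 - <<'E'
import cv2,numpy as np
t=cv2.imread("pics/top0.png");s=cv2.imread("pics/side0.png")
def crop(im,x,y,w,h,f): return cv2.resize(im[y:y+h,x:x+w],None,fx=f,fy=f,interpolation=cv2.INTER_CUBIC)
a=crop(t,155,125,100,130,4);cv2.imwrite("pics/c1.png",a)
cv2.imwrite("pics/c2.png",crop(t,385,195,90,85,6))
cv2.imwrite("pics/c3.png",crop(s,130,280,160,110,5))
cv2.imwrite("pics/c4.png",crop(s,330,145,70,75,7))
E
```

```text
(no output)
```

View pics/c1.png

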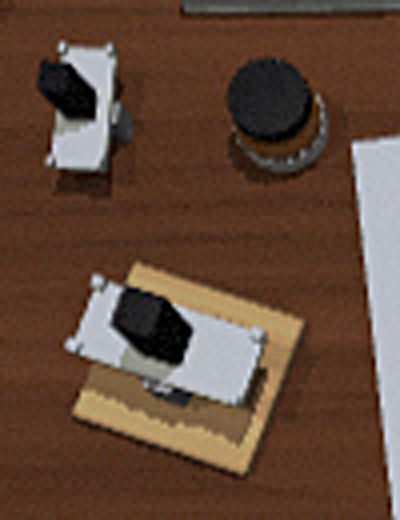

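View pics/c2.png

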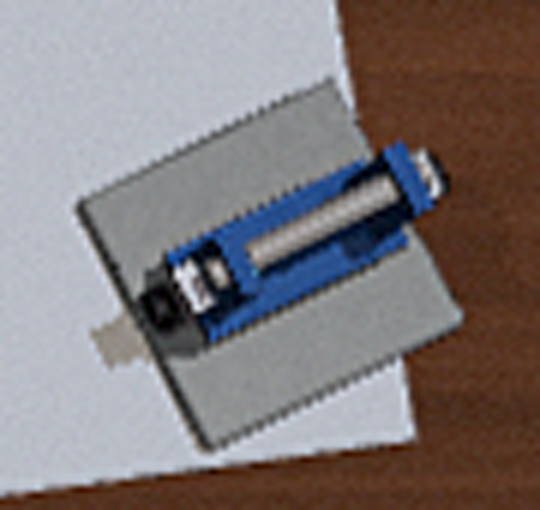

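View pics/c3.png

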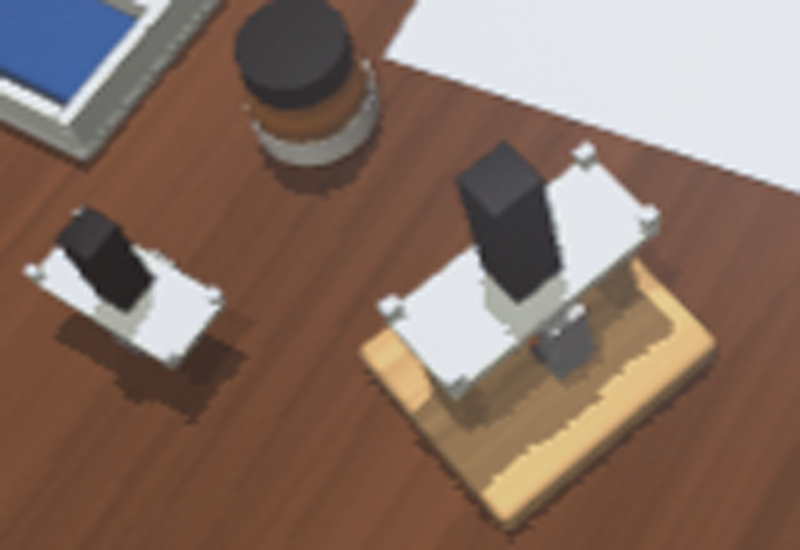

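View pics/c4.png

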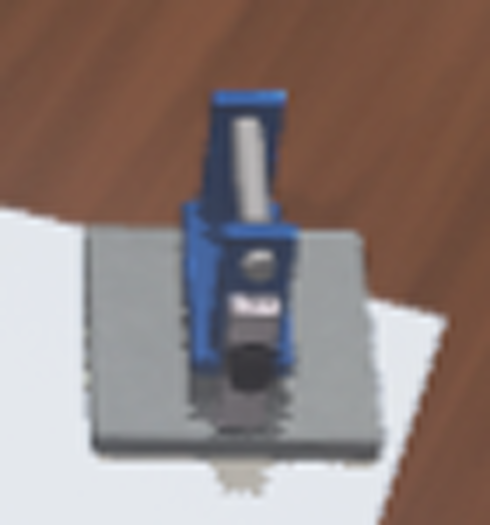

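The crops confirm both: the big white pen rest sits on the wooden cradle, at side (237,340), and the bracket is grey with a blue saddle. Next come larger crops for accurate picks.

```bash
cat > h.py <<'E'
import cv2,numpy as np
from bench import *
from scipy.optimize import least_squares
CM={n:camera_model(n) for n in("side","top")}
def proj(n,P):
    m=CM[n];K=np.array([[m['fx'],0,m['cx']],[0,m['fy'],m['cy']],[0,0,1]])
    p,_=cv2.projectPoints(np.asarray(P,float).reshape(-1,1,3),m['rvec'],m['tvec'],K,None); return p.reshape(-1,2)
def atz(n,uv,z):
    m=CM[n];R=cv2.Rodrigues(m['rvec'])[0];c=-R.T@m['tvec']
    d=R.T@np.array([(uv[0]-m['cx'])/m['fx'],(uv[1]-m['cy'])/m['fy'],1]);return c+d*(z-c[2])/d[2]
def crop(im,x,y,w,h,f,name,pts=None,step=10):
    a=cv2.resize(im[y:y+h,x:x+w],None,fx=f,fy=f,interpolation=cv2.INTER_CUBIC)
    for u in range(-(-x//step)*step,x+w,step):
        q=int((u-x+.5)*f);cv2.line(a,(q,0),(q,5),(0,255,0),1);cv2.putText(a,str(u),(q,16),0,.35,(0,255,0),1)
    for v in range(-(-y//step)*step,y+h,step):
        q=int((v-y+.5)*f);cv2.line(a,(0,q),(5,q),(0,255,0),1);cv2.putText(a,str(v),(8,q+4),0,.35,(0,255,0),1)
    if pts is not None:
        for p in pts: cv2.circle(a,(int((p[0]-x+.5)*f),int((p[1]-y+.5)*f)),2,(0,0,255),-1)
    cv2.imwrite("pics/"+name+".png",a)
E
python3 - <<'E'
from h import *
t=cv2.imread("pics/top0.png");s=cv2.imread("pics/side0.png")
crop(t,165,185,70,60,10,"d1");crop(s,198,303,80,80,7,"d2");crop(t,392,200,76,74,8,"d3");crop(s,335,150,65,68,8,"d4")
E
```

```text
(no output)
```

View pics/d1.png

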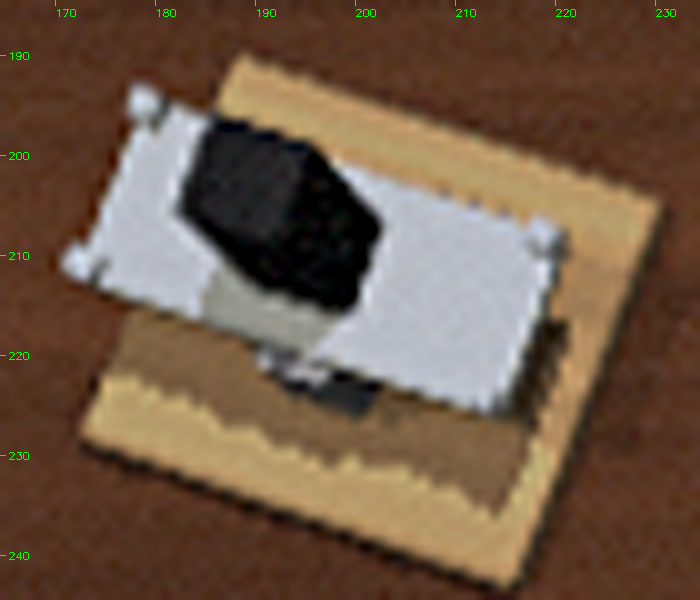

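View pics/d2.png

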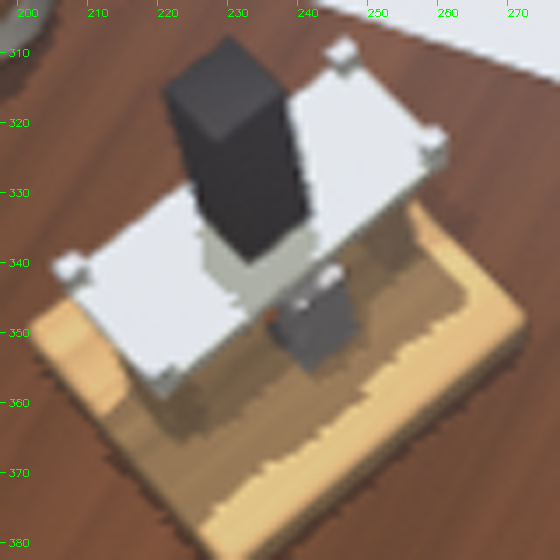

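View pics/d3.png

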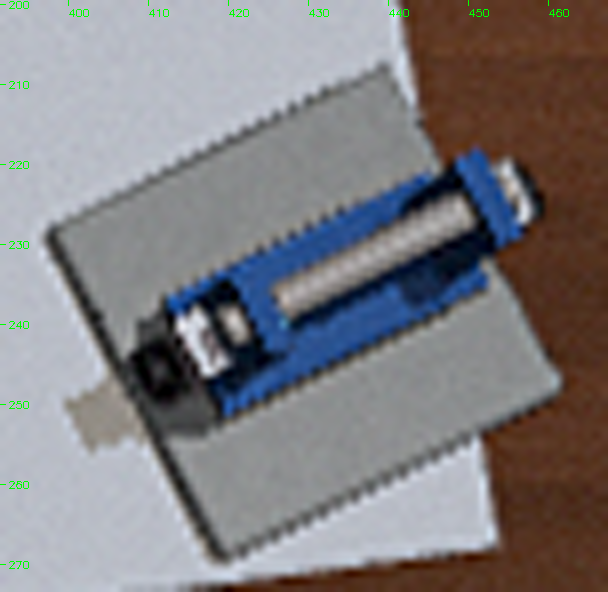

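View pics/d4.png

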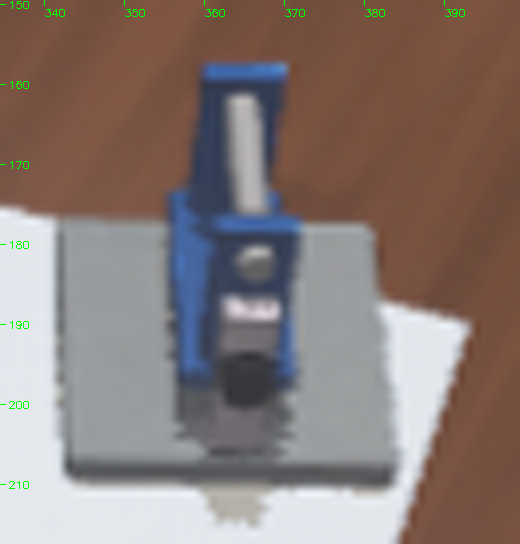

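```bash
cat > fit.py <<'E'
from h import *
def rz(a):return np.array([[np.cos(a),-np.sin(a),0],[np.sin(a),np.cos(a),0],[0,0,1]])
def run(corr,x0,names):
    # corr: list (cam,uv,local point)
    def res(p):
        r=[]
        for c,uv,L in corr:
            r+=list(proj(c,rz(p[2])@np.array(L)+[p[0],p[1],0])[0]-uv)
        return np.array(r)
    s=least_squares(res,x0,loss='soft_l1');print(names,s.x.round(4),'rms',np.sqrt(np.mean(s.fun**2)).round(2))
    print(s.fun.reshape(-1,2).round(1).tolist());return s.x
E
python3 - <<'E'
from fit import *
# rough
for uv in[(196,209),(174,205),(217,216)]: print(atz('top',uv,72).round(1))
for uv in[(186,202),(184,201)]: print('stemtop',atz('top',uv,136).round(1))
print('side stemtop',atz('side',(228.3,315.8),136).round(1))
print('bracket', [atz('top',uv,12).round(1) for uv in [(398,228.5),(439,208),(460,248),(418,269)]])
print('bracket side', [atz('side',uv,12).round(1) for uv in [(341.5,177),(379.5,178),(382,208.5),(342.5,207)]])
print('cradle', [atz('top',uv,10).round(1) for uv in [(187.5,190),(229.5,205),(214.5,243.5),(171.5,229)]])
print('cradle side', [atz('side',uv,10).round(1) for uv in [(269.5,348),(231,382)]])
E
```

```text
[554.  258.8  72. ]
[562.9 303.6  72. ]
[538.9 216.   72. ]
stemtop [552.3 263.1 136. ]
stemtop [554.3 267.  136. ]
side stemtop [552.6 258.8 136. ]
bracket [array([ 520.2, -158.4,   12. ]), array([ 563.9, -248.6,   12. ]), array([ 476.4, -287.9,   12. ]), array([ 433. , -196.6,   12. ])]
bracket side [array([ 564. , -248.9,   12. ]), array([ 477.7, -288.8,   12. ]), array([ 435.8, -194.2,   12. ]), array([ 520.9, -156.4,   12. ])]
cradle [array([611.6, 293.1,  10. ]), array([577. , 201.7,  10. ]), array([493.4, 231.9,  10. ]), array([525.9, 324.2,  10. ])]
cradle side [array([499.8, 230.4,  10. ]), array([528.9, 317. ,  10. ])]
```

```bash
python3 - <<'E'
from fit import *
h=11
# long plate axis runs image left->right in top = world +y ->-y. yaw ~ -17deg
T=136;B=72
c=[('top',(185.2,196.8),(h,h,T)),('top',(181.8,205.3),(-h,h,T)),
('side',(219.3,315.5),(h,h,T)),('side',(228.5,308),(h,-h,T)),('side',(237.5,316.3),(-h,-h,T)),('side',(227,323.5),(-h,h,T)),
('top',(201.5,207.5),(h,-h,B)),('top',(198.3,215.5),(-h,-h,B)),('side',(232.2,340),(-h,h,B)),('side',(240.5,333.5),(-h,-h,B)),
('top',(213.5,226),(-20,-46,B))]
p=run(c,[553,259,-.3],'rest')
t=cv2.imread("pics/top0.png");s=cv2.imread("pics/side0.png")
L=[(a*h,b*h,z) for a in(-1,1) for b in(-1,1) for z in(B,T)]+[(a*20,b*46,B) for a in(-1,1) for b in(-1,1)]
P=[rz(p[2])@np.array(l)+[p[0],p[1],0] for l in L]
crop(t,165,185,70,60,8,"e1",proj('top',P));crop(s,198,303,80,80,6,"e2",proj('side',P))
H=12
tb=[(398,228.5),(439,208),(460.5,248),(418,269.5)]
sb=[(341.5,207),(341.5,177),(379.5,178),(382.2,208)]
loc=[(50,52,H),(50,-52,H),(-50,-52,H),(-50,52,H)]
c=[('top',u,l) for u,l in zip(tb,[(50,52,H),(50,-52,H),(-50,-52,H),(-50,52,H)])]+[('side',u,l) for u,l in zip(sb,loc)]
b=run(c,[499,-222,.45],'bracket')
Pb=[rz(b[2])@np.array(l)+[b[0],b[1],0] for l in loc]
for dz in(75,115):
  Pb+=[rz(b[2])@np.array([x,y,dz])+[b[0],b[1],0] for x in(-12,12) for y in(-36,-28,28,36)]
crop(t,392,200,76,74,7,"e3",proj('top',Pb));crop(s,335,150,65,68,8,"e4",proj('side',Pb))
# pin height: cheek top corners in side view
for z in (75,80,85,90,95,100,105,110,115):
  q=rz(b[2])@np.array([0,32,z])+[b[0],b[1],0];q2=rz(b[2])@np.array([0,-32,z])+[b[0],b[1],0]
  print(z,proj('side',[q,q2]).round(1).tolist(),proj('top',[q,q2]).round(1).tolist())
print('jar',atz('top',(223,149),60),'pot',atz('top',(317,246),75))
E
```

```text
rest [ 5.527943e+02  2.588496e+02 -3.397000e-01] rms 0.93
[[-0.2, -2.2], [-1.1, -0.1], [-0.6, 0.1], [0.9, -0.6], [0.2, -0.3], [-0.1, 0.9], [1.5, -1.2], [0.8, 0.8], [-0.3, 1.9], [1.4, 0.3], [0.2, -0.1]]
bracket [ 4.990109e+02 -2.226725e+02  4.337000e-01] rms 0.87
[[-1.9, -1.0], [0.0, -1.0], [0.9, 0.4], [-0.0, 0.1], [0.0, 0.3], [-0.8, -0.3], [1.1, -0.2], [1.7, 0.4]]
75 [[365.3, 182.6], [363.8, 163.6]] [[421.4, 239.1], [449.6, 225.5]]
80 [[365.5, 181.0], [364.0, 162.0]] [[422.0, 238.6], [450.3, 225.0]]
85 [[365.8, 179.4], [364.3, 160.4]] [[422.5, 238.2], [450.9, 224.5]]
90 [[366.0, 177.8], [364.5, 158.8]] [[423.0, 237.7], [451.6, 224.0]]
95 [[366.3, 176.1], [364.7, 157.1]] [[423.6, 237.3], [452.2, 223.5]]
100 [[366.5, 174.5], [365.0, 155.5]] [[424.1, 236.8], [452.9, 222.9]]
105 [[366.8, 172.8], [365.2, 153.8]] [[424.6, 236.4], [453.6, 222.4]]
110 [[367.0, 171.2], [365.5, 152.1]] [[425.2, 235.9], [454.3, 221.9]]
115 [[367.3, 169.5], [365.7, 150.4]] [[425.7, 235.4], [455.0, 221.3]]
jar [685.42387252 209.11176931  60.        ] pot [474.36711931  15.17367671  75.        ]
```

```bash
cd pics; python3 -c "
import cv2,numpy as np
a=[cv2.imread(f'e{i}.png') for i in (1,2,3,4)]
a=[cv2.resize(x,(400,int(x.shape[0]*400/x.shape[1])))[:300] if 0 else cv2.resize(x,(400,300)) for x in a]
cv2.imwrite('e.png',np.vstack([np.hstack(a[:2]),np.hstack(a[2:])]))"
```

```text
(no output)
```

View pics/e.png

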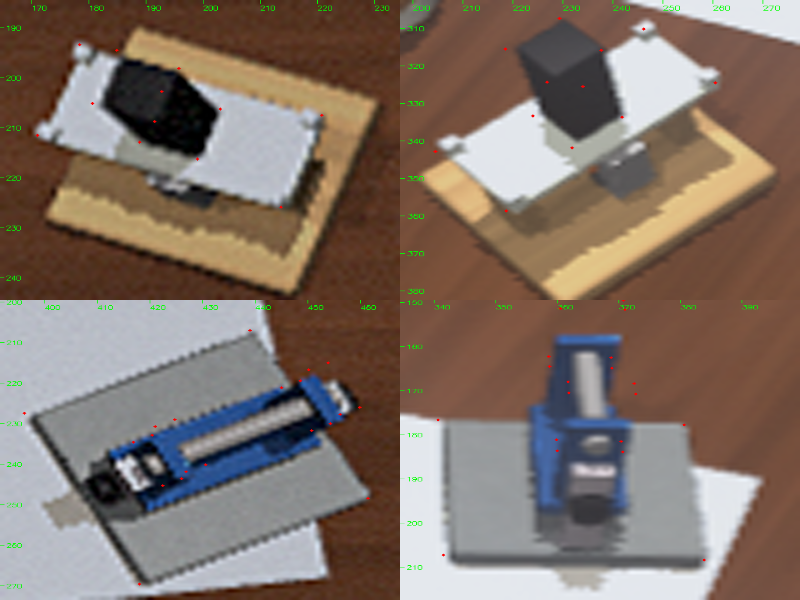

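Fits: stem at (552.8, 258.8) with yaw −19.5°, bracket at (499.0, −222.7) with yaw 24.8°. The cheek tops look to be about 90 mm high. The sizes and both cameras agree within about 1 px. I'll move toward the pen rest at height, opening the jaws to about 6 cm.

{"method": "servo_tool", "body": {
  "targets": [
    [[1.5, -1.4, 0, 0, 0, 0], [3, -2.9, 0, 0, 0, 0], [3.2, -3.0, 0, 0, 0, 0], [3.2, -3.0, 0, 0, 0, 0], [3.2, -3.0, 0, 0, 0, 0]]
  ],
  "hand": 6,
  "grip_force": 60
}}

```text
time: 0.6
tcp_pos: [313.8, -338.9, 200.7]
tcp_rot: [-3.067, -0.675, -0.0]
contact_force: [0.6, 0.3, 0.7]
opening: 0.707
```

{"method": "servo_tool", "body": {
  "targets": [
    [[3.2, -3.0, 0, 0, 0, 0], [3.2, -3.0, 0, 0, 0, 0], [3.2, -3.0, 0, 0, 0, 0], [3.2, -3.0, 0, 0, 0, 0], [3.2, -3.0, 0, 0, 0, 0]]
  ]
}}

```text
time: 1.1
tcp_pos: [395.3, -135.7, 200.9]
tcp_rot: [-3.067, -0.676, 0.0]
contact_force: [0.4, 0.1, 0.6]
opening: 0.705
```

{"method": "servo_tool", "body": {
  "targets": [
    [[3.2, -3.0, 0, 0, 0, 0], [3.2, -3.0, 0, 0, 0, 0], [3.2, -3.0, 0, 0, 0, 0], [3.2, -3.0, 0, 0, 0, 0], [3.2, -3.0, 0, 0, 0, 0]]
  ]
}}

```text
time: 1.6
tcp_pos: [477.1, 67.4, 200.9]
tcp_rot: [-3.068, -0.677, 0.001]
contact_force: [0.6, -1.6, 0.4]
opening: 0.699
```

{"method": "servo_tool", "body": {
  "targets": [
    [[3.2, -3.0, 0, 0, 0, 0], [3.2, -3.0, 0, 0, 0, 0], [3.2, -3.0, 0, 0, 0, 0], [1.5, -1.5, 0, 0, 0, 0], [0, 0, 0, 0, 0, -0.1]]
  ]
}}

```text
time: 2.1
tcp_pos: [534.4, 210.7, 200.4]
tcp_rot: [-3.027, -0.837, 0.0]
contact_force: [-0.3, -0.2, 0.9]
opening: 0.708
```

{"method": "servo_tool", "body": {
  "targets": [
    [[0, 0, 0, 0, 0, -0.14], [0, 0, 0, 0, 0, -0.14], [0, 0, 0, 0, 0, -0.14], [0, 0, 0, 0, 0, -0.14], [0, 0, 0, 0, 0, -0.135]]
  ]
}}

```text
time: 2.6
tcp_pos: [533.0, 207.3, 200.6]
tcp_rot: [-2.561, -1.818, 0.002]
contact_force: [0.4, 0.8, 0.6]
opening: 0.701
```

{"method": "servo_tool", "body": {
  "targets": [
    [[2, 0.07, 0, 0, 0, 0], [2, 0.1, 0, 0, 0, 0], [1.5, 0, 0, 0, 0, 0], [0, 0, 1, 0, 0, 0], [0, 0, 1, 0, 0, 0]]
  ]
}}

```text
time: 3.1
tcp_pos: [554.1, 258.6, 180.0]
tcp_rot: [2.566, 1.812, -0.001]
contact_force: [-0.6, -0.0, -0.7]
opening: 0.7
```

```bash
python3 - <<'E'
from h import *
o=observe();print(o['tcp_pos'],o['tcp_rot'],o['contact_force'])
t=capture('top');s=capture('side');cv2.imwrite('pics/t1.png',t);cv2.imwrite('pics/s1.png',s)
crop(t,140,130,120,130,4,'f1');crop(s,170,210,120,170,3,'f2')
E
python3 -c "
import cv2,numpy as np
a=cv2.imread('pics/f1.png');b=cv2.imread('pics/f2.png');b=cv2.resize(b,(int(b.shape[1]*520/510),520));cv2.imwrite('pics/f.png',np.hstack([a[:,:430],b[:, :366]]))"
```

```text
[554.08313948 258.59061947 179.99379145] [ 2.56647890e+00  1.81164398e+00 -1.27663992e-03] [-0.58457076 -0.00767327 -0.65273319]
```

View pics/f.png

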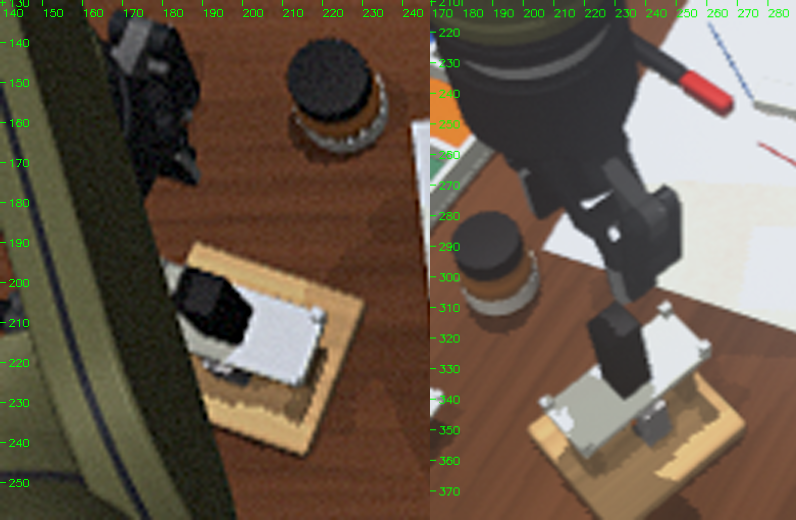

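```bash
python3 - <<'E'
from fit import *
o=observe();p=o['tcp_pos'];R=cv2.Rodrigues(o['tcp_rot'])[0]
print(R.round(3).tolist())
for y in(-30,0,30): 
  q=p+R@[0,y,0]; print(y,proj('top',q).round(0),proj('side',q).round(0))
E
```

```text
[[0.336, 0.942, -0.005], [0.942, -0.336, -0.002], [-0.004, -0.004, -1.0]]
-30 [[177. 211.]] [[237. 314.]]
0 [[184. 196.]] [[225. 302.]]
30 [[190. 181.]] [[214. 290.]]
```

{"method": "servo_tool", "body": {
  "targets": [
    [[0, -0.13, 1.5, 0, 0, 0], [0, 0, 1.5, 0, 0, 0], [0, 0, 1.5, 0, 0, 0], [0, 0, 1.5, 0, 0, 0], [0, 0, 1.5, 0, 0, 0]]
  ]
}}

```text
time: 3.7
tcp_pos: [552.9, 257.5, 105.3]
tcp_rot: [-2.568, -1.809, 0.001]
contact_force: [0.1, 0.2, -0.6]
opening: 0.702
```

{"method": "servo_tool", "body": {
  "targets": [
    [[0, 0, 1, 0, 0, 0], [0, 0, 0.7, 0, 0, 0], [0, 0, 0.2, 0, 0, 0], [0, 0, 0, 0, 0, 0], [0, 0, 0, 0, 0, 0]]
  ]
}}

```text
time: 4.2
tcp_pos: [553.9, 258.7, 87.7]
tcp_rot: [2.567, 1.811, 0.002]
contact_force: [-0.0, 0.9, -0.7]
opening: 0.704
```

{"method": "servo_tool", "body": {
  "targets": [
    [[0, 0, 0, 0, 0, 0], [0, 0, 0, 0, 0, 0], [0, 0, 0, 0, 0, 0], [0, 0, 0, 0, 0, 0], [0, 0, 0, 0, 0, 0]]
  ],
  "hand": 1.6,
  "grip_force": 70
}}

```text
time: 4.7
tcp_pos: [554.0, 258.7, 87.7]
tcp_rot: [2.567, 1.811, 0.002]
contact_force: [0.2, -1.8, 4.6]
opening: 0.236
```

```bash
python3 - <<'E'
from h import *
o=observe();print(o['tcp_pos'],o['opening'],o['contact_force'],o['moment'])
t=capture('top');s=capture('side');cv2.imwrite('pics/t2.png',t);cv2.imwrite('pics/s2.png',s)
crop(t,140,160,110,100,4,'f1');crop(s,190,270,100,120,4,'f2')
print(observe()['opening'])
a=cv2.imread('pics/f1.png');b=cv2.imread('pics/f2.png');H=400;cv2.imwrite('pics/f_2.png',np.hstack([a[:H,:400],b[:H,:400]]))
E
```

```text
[553.97085892 258.69454331  87.72065678] 0.23636985800695098 [ 0.23970993 -1.84104463  4.56328325] [-0.06535774  0.03679718 -0.00666759]
0.24191312021681177
```

View pics/f_2.png

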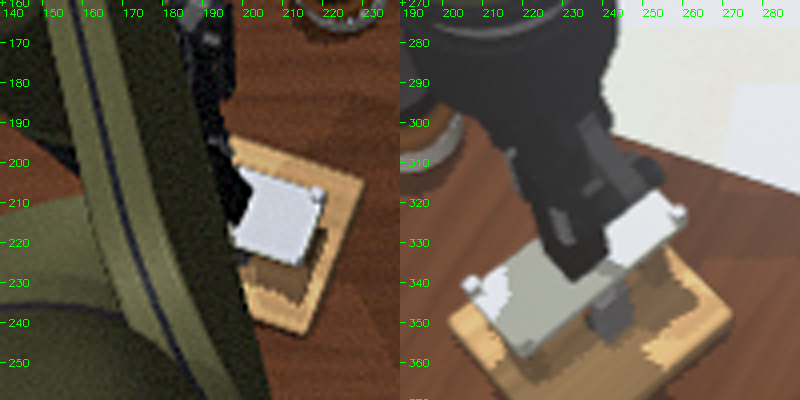

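{"method": "servo_tool", "body": {
  "targets": [
    [[0, 0, -0.3, 0, 0, 0], [0, 0, -0.5, 0, 0, 0], [0, 0, -0.6, 0, 0, 0], [0, 0, -1, 0, 0, 0], [0, 0, -1.5, 0, 0, 0]]
  ]
}}

```text
time: 5.3
tcp_pos: [552.6, 258.2, 125.9]
tcp_rot: [-2.567, -1.811, 0.003]
contact_force: [0.2, -0.6, -2.8]
opening: 0.234
```

{"method": "servo_tool", "body": {
  "targets": [
    [[0, 0, -2, 0, 0, 0], [0, 0, -2, 0, 0, 0], [0, 0, -2, 0, 0, 0], [0, 0, -1.6, 0, 0, 0], [0, 0, -0.5, 0, 0, 0]]
  ]
}}

```text
time: 5.8
tcp_pos: [554.6, 259.0, 209.8]
tcp_rot: [2.566, 1.81, 0.007]
contact_force: [1.0, 0.8, -3.3]
opening: 0.236
```

```bash
python3 - <<'E'
from h import *
o=observe();print(o['tcp_pos'],o['opening'],o['contact_force'],o['moment'],o['joint_pos'])
R=cv2.Rodrigues(o['tcp_rot'])[0];p=o['tcp_pos'];b=np.array([499,-222.7])
D=np.r_[b-p[:2],0];print(R.T@D, D)
E
```

```text
[554.61244914 259.03065296 209.84394602] 0.23584463605802616 [ 0.96132016  0.77976977 -3.30600199] [-0.00420355 -0.01199049 -0.02725744] [3.67928537e-01 3.49701815e-01 1.41706773e+00 2.54101246e-05
 1.37034183e+00 7.09924854e-01]
[-472.48082212  109.16959025   -1.01970037] [ -55.61244914 -481.73065296    0.        ]
```

{"method": "servo_tool", "body": {
  "targets": [
    [[-2, 0.45, 0, 0, 0, 0], [-3.5, 0.8, 0, 0, 0, 0], [-4, 0.93, 0, 0, 0, 0], [-4, 0.93, 0, 0, 0, 0], [-4, 0.93, 0, 0, 0, 0]]
  ]
}}

```text
time: 6.3
tcp_pos: [531.8, 78.8, 206.6]
tcp_rot: [-2.566, -1.812, 0.001]
contact_force: [-0.3, -0.2, -3.3]
opening: 0.233
```

{"method": "servo_tool", "body": {
  "targets": [
    [[-4, 0.93, 0, 0, 0, 0], [-4, 0.93, 0, 0, 0, 0], [-4, 0.93, 0, 0, 0, 0], [-4, 0.93, 0, 0, 0, 0], [-4, 0.93, 0, 0, 0, 0]]
  ]
}}

```text
time: 6.8
tcp_pos: [508.6, -125.3, 206.8]
tcp_rot: [-2.567, -1.811, 0.0]
contact_force: [0.4, 0.4, -2.6]
opening: 0.24
```

{"method": "servo_tool", "body": {
  "targets": [
    [[-4, 0.93, 0, 0, 0, 0], [-3.5, 0.8, 0, 0, 0, 0], [-2, 0.45, 0, 0, 0, 0], [0, 0, 0, 0, 0, -0.08], [0, 0, 0, 0, 0, -0.13]]
  ]
}}

```text
time: 7.3
tcp_pos: [497.4, -221.6, 206.4]
tcp_rot: [-2.36, -2.072, 0.001]
contact_force: [0.5, 0.8, -2.6]
opening: 0.238
```

{"method": "servo_tool", "body": {
  "targets": [
    [[0, 0, 0, 0, 0, -0.13], [0, 0, 0, 0, 0, -0.13], [0, 0, 0, 0, 0, -0.13], [0, 0, 0, 0, 0, -0.13], [0, 0, 0, 0, 0, -0.046]]
  ]
}}

```text
time: 7.8
tcp_pos: [497.7, -220.4, 206.6]
tcp_rot: [-1.686, -2.65, 0.0]
contact_force: [-0.1, -0.2, -1.8]
opening: 0.24
```

{"method": "servo_tool", "body": {
  "targets": [
    [[0, 0, 0, 0, 0, 0], [0, 0, 0, 0, 0, 0], [0, 0, 0, 0, 0, 0], [0, 0, 0, 0, 0, 0], [0, 0, 0, 0, 0, 0]]
  ]
}}

```text
time: 8.3
tcp_pos: [498.1, -220.7, 207.0]
tcp_rot: [-1.691, -2.647, 0.0]
contact_force: [-0.2, 0.5, -1.8]
opening: 0.24
```

```bash
python3 - <<'E'
from h import *
o=observe();print(o['tcp_pos'],o['opening'],o['contact_force'],o['moment'],o['joint_pos'])
R=cv2.Rodrigues(o['tcp_rot'])[0];p=o['tcp_pos'];b=np.array([499,-222.7]);print(R.round(4))
print('yaw err deg',24.85-np.degrees(np.arctan2(R[1,1],R[0,1])))
D=np.r_[b-p[:2],0];print(R.T@D, D)
t=capture('top');s=capture('side');cv2.imwrite('pics/t3.png',t);cv2.imwrite('pics/s3.png',s)
E
```

```text
[ 498.12577077 -220.69417992  206.9636765 ] 0.24029502949315137 [-0.18596353  0.50729489 -1.8375325 ] [ 0.0088578   0.02657995 -0.00404828] [-4.94591649e-01  2.60272209e-01  1.55943175e+00 -7.03082965e-07
  1.32199801e+00 -9.28306412e-01]
[[-4.202e-01  9.074e-01 -1.000e-04]
 [ 9.074e-01  4.202e-01  1.000e-04]
 [ 1.000e-04 -1.000e-04 -1.000e+00]]
yaw err deg -3.55318403357785e-05
[-2.18749303e+00 -4.96501267e-02 -1.87284107e-04] [ 0.87422923 -2.00582008  0.        ]
```

View pics/t3.png

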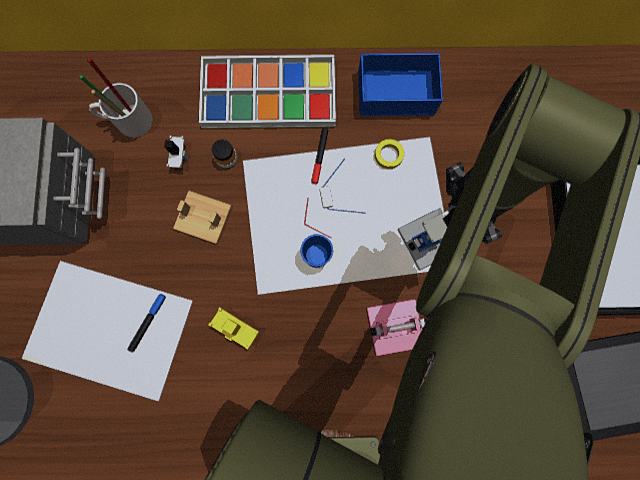

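View pics/s3.png

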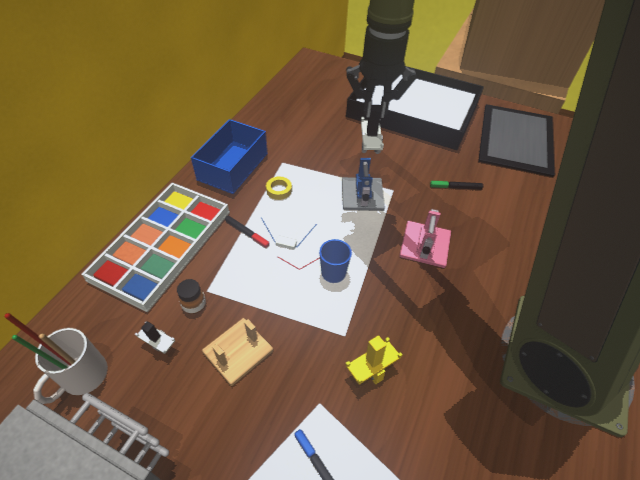

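{"method": "servo_tool", "body": {
  "targets": [
    [[-0.2, 0, 0.7, 0, 0, 0], [0, 0, 1, 0, 0, 0], [0, 0, 1, 0, 0, 0], [0, 0, 0.7, 0, 0, 0], [0, 0, 0.3, 0, 0, 0]]
  ]
}}

```text
time: 8.9
tcp_pos: [498.1, -222.0, 168.4]
tcp_rot: [-1.69, -2.645, 0.0]
contact_force: [0.5, -0.9, -1.9]
opening: 0.244
```

```bash
python3 - <<'E'
from fit import *
o=observe();print(o['tcp_pos'],o['contact_force'])
R=cv2.Rodrigues(o['tcp_rot'])[0];p=o['tcp_pos']
b=np.array([499.01,-222.67,0]);Rb=rz(.4337)
s=capture('side');cv2.imwrite('pics/s4.png',s);t=capture('top');cv2.imwrite('pics/t4.png',t)
thr=p-[0,0,23.7]
# part axes: x = tool y
L=[(a*20,y,8) for a in(-1,1) for y in(-46,46)]+[(0,8,-20)]+[(x,y,-40) for x in(-12,12) for y in (-8,8)]
P=[thr+Rb@np.array(l) for l in L]
pin=[b+Rb@np.array([0,y,z]) for z in (65,80,105) for y in(-28,36)]
ch=[b+Rb@np.array([x,y,90]) for x in(-12,12) for y in(-36,36)]
crop(s,330,110,75,105,7,'g1');
crop(s,330,110,75,105,7,'g2',list(proj('side',P+pin+ch)))
a=np.hstack([cv2.imread('pics/g1.png'),cv2.imread('pics/g2.png')]);cv2.imwrite('pics/g.png',cv2.resize(a,(800,int(a.shape[0]*800/a.shape[1]))))
crop(t,385,190,80,90,6,'g3',list(proj('top',P+pin+ch)))
E
```

```text
[ 498.0750052  -222.03616276  168.42243486] [ 0.52362122 -0.85590073 -1.8504443 ]
```

View pics/g.png

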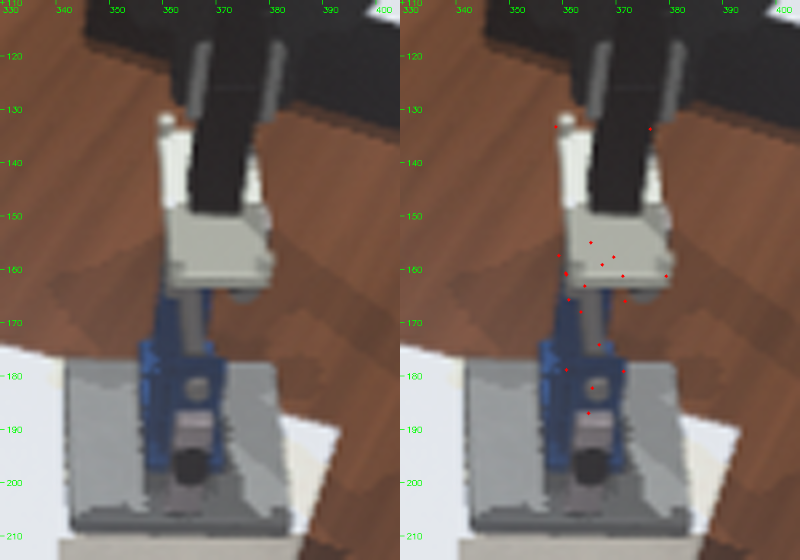

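View pics/g3.png

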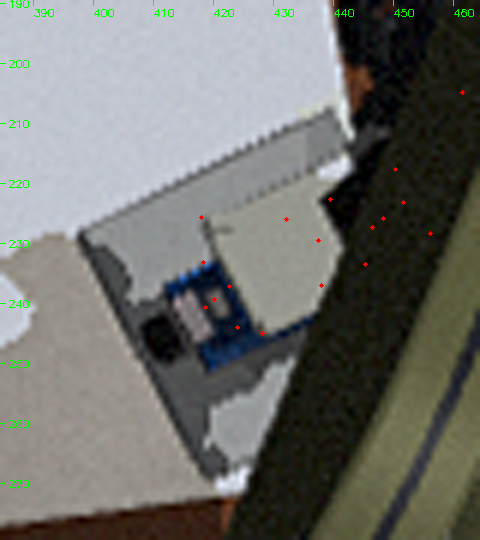

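```bash
python3 - <<'E'
from h import *
s=cv2.imread('pics/s4.png')
crop(s,350,122,40,50,14,'g5',step=2)
crop(s,345,155,45,40,14,'g6',step=2)
E
```

```text
(no output)
```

View pics/g5.png

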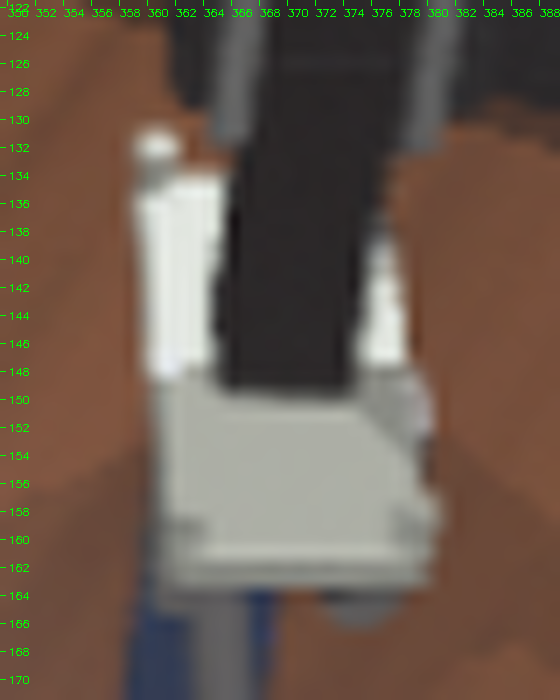

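View pics/g6.png

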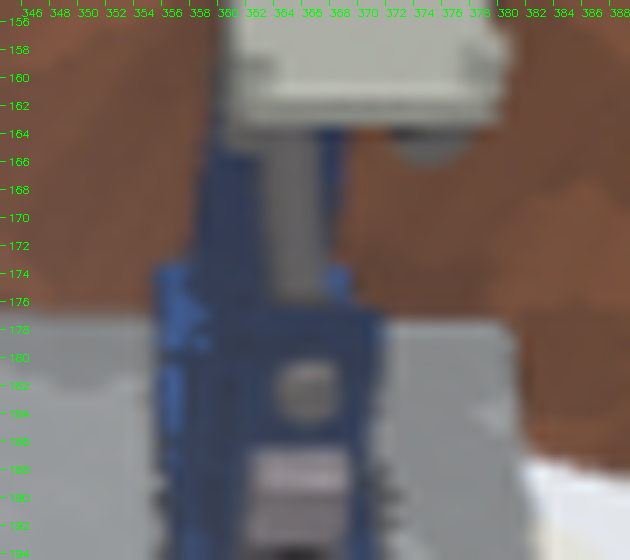

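```bash
python3 - <<'E'
from fit import *
p=np.array([ 498.075,-222.036,168.42]);thr=p-[0,0,23.7]
b=np.array([499.01,-222.67,0]);Rb=rz(.4337)
def pr(l,o=thr): return proj('side',o+Rb@np.array(l,float))[0].round(1).tolist()
print('near plate top', [pr((x,46,8)) for x in(20,0,-20)],'far',[pr((x,-46,8)) for x in(20,0,-20)], 'near bottom',[pr((x,46,0)) for x in(20,-20)])
for x in(-24,-17.5,-11,-7,7,12,17,24): print(x,pr((x,8,-40)),pr((x,-8,-40)))
for z in (75,80,85): print('pin',z,pr((0,28,z),b),pr((0,-28,z),b),pr((0,40,z),b))
print('cheek near',[pr((x,36,90),b) for x in(12,-12)],'far',[pr((x,-36,90),b) for x in(12,-12)])
print(pr((0,0,0)),pr((1,0,0)))
E
```

```text
near plate top [[360.6, 160.8], [370.0, 161.0], [379.5, 161.3]] far [[358.6, 133.3], [367.6, 133.5], [376.5, 133.7]] near bottom [[360.2, 163.6], [379.0, 164.1]]
-24 [377.1, 166.2] [376.6, 161.4]
-17.5 [374.2, 166.1] [373.7, 161.3]
-11 [371.3, 166.0] [370.9, 161.3]
-7 [369.6, 166.0] [369.1, 161.2]
7 [363.3, 165.8] [363.0, 161.1]
12 [361.1, 165.8] [360.8, 161.0]
17 [358.9, 165.7] [358.6, 160.9]
24 [355.8, 165.6] [355.5, 160.9]
pin 75 [365.2, 181.4] [363.9, 164.8] [365.5, 185.1]
pin 80 [365.4, 179.8] [364.1, 163.1] [365.7, 183.5]
pin 85 [365.7, 178.2] [364.4, 161.5] [366.0, 181.9]
cheek near [[360.8, 178.9], [371.5, 179.2]] far [[359.3, 157.5], [369.5, 157.7]]
[368.3, 149.7] [367.9, 149.7]
```

The TCP-based model of the plate matches the side picture within 0.3 px: near edge predicted at column 370.0 and seen at 370.2. The pin is seen +0.5 px from its fit and the part +0.3 px, so they line up to within about 0.5 mm. The pin height is about 83 mm. I'll descend in slow steps and watch the force.

{"method": "servo_tool", "body": {
  "targets": [
    [[0, 0, 0.4, 0, 0, 0], [0, 0, 0.4, 0, 0, 0], [0, 0, 0.4, 0, 0, 0], [0, 0, 0.3, 0, 0, 0], [0, 0, 0.2, 0, 0, 0]]
  ],
  "grip_force": 100
}}

```text
time: 9.5
tcp_pos: [498.8, -222.4, 152.6]
tcp_rot: [-1.691, -2.647, 0.0]
contact_force: [-0.9, -0.4, -3.0]
opening: 0.229
```

```bash
python3 - <<'E'
from fit import *
o=observe();print(o['tcp_pos'],o['contact_force'],o['moment'],o['opening'])
s=capture('side');cv2.imwrite('pics/s5.png',s)
crop(s,340,135,50,60,10,'g7',step=2)
E
```

```text
[ 498.84022595 -222.439267    152.63706559] [-0.89423268 -0.43676356 -2.98639803] [-0.01464541 -0.02223333 -0.00352307] 0.22912022903260154
```

View pics/g7.png

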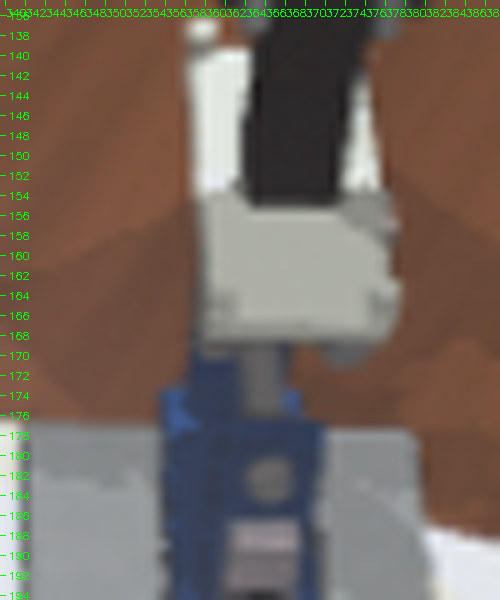

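{"method": "servo_tool", "body": {
  "targets": [
    [[0, 0, 0.15, 0, 0, 0], [0, 0, 0.15, 0, 0, 0], [0, 0, 0.15, 0, 0, 0], [0, 0, 0.15, 0, 0, 0], [0, 0, 0.15, 0, 0, 0]]
  ]
}}

```text
time: 10.05
tcp_pos: [499.0, -222.5, 145.4]
tcp_rot: [1.691, 2.648, -0.0]
contact_force: [0.3, -0.7, -2.5]
opening: 0.227
```

{"method": "servo_tool", "body": {
  "targets": [
    [[0, 0, 0.15, 0, 0, 0], [0, 0, 0.15, 0, 0, 0], [0, 0, 0.15, 0, 0, 0], [0, 0, 0.1, 0, 0, 0], [0, 0, 0.1, 0, 0, 0]]
  ]
}}

```text
time: 10.55
tcp_pos: [499.0, -222.7, 139.4]
tcp_rot: [1.691, 2.647, -0.0]
contact_force: [-1.8, -0.2, 1.9]
opening: 0.229
```

{"method": "servo_tool", "body": {
  "targets": [
    [[0, 0, 0.1, 0, 0, 0], [0, 0, 0.1, 0, 0, 0], [0, 0, 0.1, 0, 0, 0], [0, 0, 0.1, 0, 0, 0], [0, 0, 0.1, 0, 0, 0]]
  ]
}}

```text
time: 11.05
tcp_pos: [499.4, -222.7, 134.6]
tcp_rot: [1.691, 2.647, 0.0]
contact_force: [-1.3, 0.4, 6.9]
opening: 0.232
```

{"method": "servo_tool", "body": {
  "targets": [
    [[0, 0, 0.1, 0, 0, 0], [0, 0, 0.1, 0, 0, 0], [0, 0, 0.1, 0, 0, 0], [0, 0, 0.1, 0, 0, 0], [0, 0, 0.1, 0, 0, 0]]
  ]
}}

```text
time: 11.55
tcp_pos: [498.6, -223.2, 129.2]
tcp_rot: [1.691, 2.648, -0.002]
contact_force: [-3.1, -1.5, 3.7]
opening: 0.231
```

{"method": "servo_tool", "body": {
  "targets": [
    [[0, 0, 0.1, 0, 0, 0], [0, 0, 0.1, 0, 0, 0], [0, 0, 0.1, 0, 0, 0], [0, 0, 0.1, 0, 0, 0], [0, 0, 0.1, 0, 0, 0]]
  ]
}}

```text
time: 12.05
tcp_pos: [498.6, -222.5, 123.6]
tcp_rot: [-1.691, -2.647, 0.0]
contact_force: [-2.5, -1.9, 2.1]
opening: 0.229
```

```bash
python3 - <<'E'
from fit import *
o=observe();print(o['tcp_pos'],o['contact_force'],o['moment'],o['opening'])
s=capture('side');cv2.imwrite('pics/s6.png',s)
crop(s,340,135,50,60,10,'g8',step=2)
E
```

```text
[ 498.63288844 -222.48584525  123.59449384] [-2.52561155 -1.88106701  2.14985338] [-0.46661484  0.81258433  0.0170861 ] 0.2288399530337933
```

View pics/g8.png

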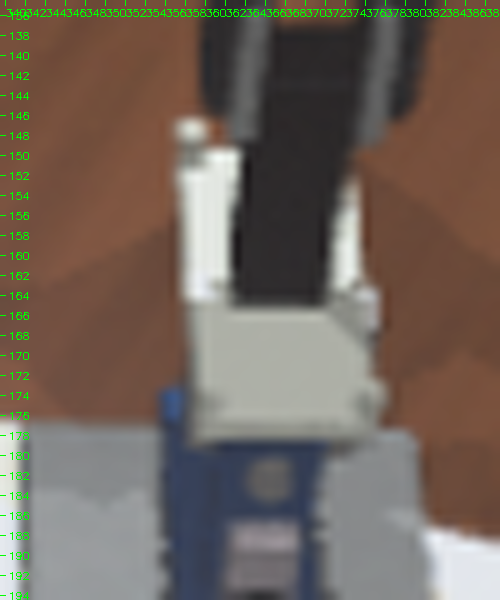

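{"method": "servo_tool", "body": {
  "targets": [
    [[0, 0, 0.08, 0, 0, 0], [0, 0, 0.08, 0, 0, 0], [0, 0, 0.08, 0, 0, 0], [0, 0, 0.06, 0, 0, 0], [0, 0, 0.05, 0, 0, 0]]
  ]
}}

```text
time: 12.6
tcp_pos: [498.6, -222.3, 120.1]
tcp_rot: [-1.691, -2.647, -0.0]
contact_force: [-3.9, -1.5, 0.1]
opening: 0.234
```

{"method": "servo_tool", "body": {
  "targets": [
    [[0, 0, 0.05, 0, 0, 0], [0, 0, 0.05, 0, 0, 0], [0, 0, 0.05, 0, 0, 0], [0, 0, 0.04, 0, 0, 0], [0, 0, 0, 0, 0, 0]]
  ]
}}

```text
time: 13.1
tcp_pos: [498.6, -222.4, 118.3]
tcp_rot: [-1.691, -2.647, 0.0]
contact_force: [-3.6, -1.6, -2.0]
opening: 0.226
```

{"method": "servo_tool", "body": {
  "targets": [
    [[0, 0, 0.04, 0, 0, 0], [0, 0, 0.04, 0, 0, 0], [0, 0, 0.04, 0, 0, 0], [0, 0, 0.03, 0, 0, 0], [0, 0, 0, 0, 0, 0]]
  ]
}}

```text
time: 13.6
tcp_pos: [498.7, -222.5, 116.8]
tcp_rot: [-1.691, -2.647, 0.0]
contact_force: [-4.0, -2.9, -2.6]
opening: 0.228
```

{"method": "servo_tool", "body": {
  "targets": [
    [[0, 0, 0.04, 0, 0, 0], [0, 0, 0.04, 0, 0, 0], [0, 0, 0.03, 0, 0, 0], [0, 0, 0.03, 0, 0, 0], [0, 0, 0, 0, 0, 0]]
  ]
}}

```text
time: 14.1
tcp_pos: [500.4, -222.5, 116.2]
tcp_rot: [1.69, 2.646, 0.002]
contact_force: [0.5, -0.2, -2.3]
opening: 0.228
```

The lateral force dropped from −4.5 N to 0, which suggests the latch snapped shut. There is no cheek contact yet, so I continue in small steps until I feel home.

{"method": "servo_tool", "body": {
  "targets": [
    [[0, 0, 0.03, 0, 0, 0], [0, 0, 0.03, 0, 0, 0], [0, 0, 0.03, 0, 0, 0], [0, 0, 0.03, 0, 0, 0], [0, 0, 0, 0, 0, 0]]
  ]
}}

```text
time: 14.6
tcp_pos: [499.0, -222.5, 114.4]
tcp_rot: [-1.691, -2.648, -0.0]
contact_force: [-0.1, 0.1, -2.5]
opening: 0.232
```

{"method": "servo_tool", "body": {
  "targets": [
    [[0, 0, 0.03, 0, 0, 0], [0, 0, 0.03, 0, 0, 0], [0, 0, 0, 0, 0, 0], [0, 0, 0.02, 0, 0, 0], [0, 0, 0, 0, 0, 0]]
  ]
}}

```text
time: 15.1
tcp_pos: [499.0, -222.5, 113.7]
tcp_rot: [1.691, 2.648, -0.0]
contact_force: [0.0, -0.8, -3.5]
opening: 0.231
```

{"method": "servo_tool", "body": {
  "targets": [
    [[0, 0, 0.03, 0, 0, 0], [0, 0, 0, 0, 0, 0], [0, 0, 0.03, 0, 0, 0], [0, 0, 0, 0, 0, 0], [0, 0, 0, 0, 0, 0]]
  ]
}}

```text
time: 15.6
tcp_pos: [499.0, -222.5, 113.1]
tcp_rot: [-1.691, -2.648, 0.0]
contact_force: [0.7, 0.5, -2.6]
opening: 0.23
```

```bash
python3 - <<'E'
from fit import *
o=observe();print(o['tcp_pos'],o['contact_force'],o['moment'],o['opening'])
s=capture('side');cv2.imwrite('pics/s7.png',s)
crop(s,340,135,50,60,10,'g9',step=2)
E
```

```text
[ 498.96335056 -222.52053608  113.10194368] [ 0.73207565  0.52735117 -2.61250806] [ 0.05384382 -0.02100552 -0.01035495] 0.23010801834792752
```

View pics/g9.png

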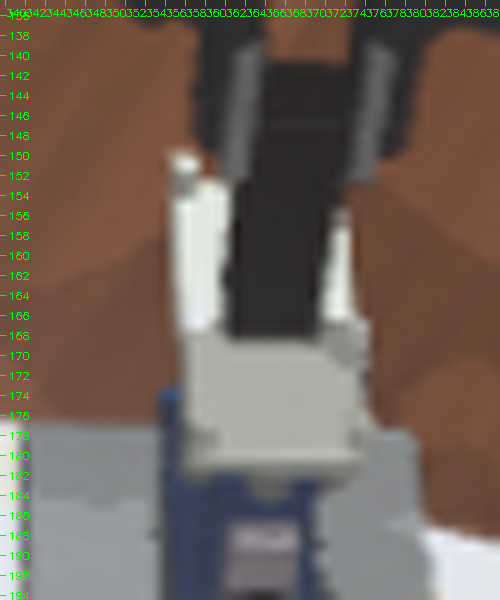

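{"method": "servo_tool", "body": {
  "targets": [
    [[0, 0, 0.03, 0, 0, 0], [0, 0, 0, 0, 0, 0], [0, 0, 0.03, 0, 0, 0], [0, 0, 0, 0, 0, 0], [0, 0, 0, 0, 0, 0]]
  ]
}}

```text
time: 16.15
tcp_pos: [499.1, -222.6, 113.0]
tcp_rot: [1.691, 2.647, -0.0]
contact_force: [-1.4, 0.4, 4.4]
opening: 0.228
```

Contact felt at TCP z of about 113. Now a gentle press to seat it.

{"method": "servo_tool", "body": {
  "targets": [
    [[0, 0, 0.02, 0, 0, 0], [0, 0, 0, 0, 0, 0], [0, 0, 0, 0, 0, 0], [0, 0, 0, 0, 0, 0], [0, 0, 0, 0, 0, 0]]
  ]
}}

```text
time: 16.65
tcp_pos: [499.1, -222.6, 113.0]
tcp_rot: [1.691, 2.647, 0.0]
contact_force: [-2.0, 0.7, 5.6]
opening: 0.23
```

{"method": "servo_tool", "body": {
  "targets": [
    [[0, 0, 0.02, 0, 0, 0], [0, 0, 0, 0, 0, 0], [0, 0, 0, 0, 0, 0], [0, 0, 0, 0, 0, 0], [0, 0, 0, 0, 0, 0]]
  ]
}}

```text
time: 17.15
tcp_pos: [499.1, -222.6, 113.0]
tcp_rot: [1.691, 2.647, 0.0]
contact_force: [-2.7, 1.5, 7.4]
opening: 0.228
```

{"method": "servo_tool", "body": {
  "targets": [
    [[0, 0, 0.03, 0, 0, 0], [0, 0, 0.03, 0, 0, 0], [0, 0, 0.03, 0, 0, 0], [0, 0, 0, 0, 0, 0], [0, 0, 0, 0, 0, 0]]
  ]
}}

```text
time: 17.65
tcp_pos: [499.2, -222.6, 113.0]
tcp_rot: [1.69, 2.647, 0.0]
contact_force: [-3.6, 1.7, 12.6]
opening: 0.227
```

```bash
python3 - <<'E'
from fit import *
o=observe();print(o['tcp_pos'],o['contact_force'],o['moment'],o['opening'])
s=capture('side');cv2.imwrite('pics/s8.png',s);t=capture('top');cv2.imwrite('pics/t8.png',t)
crop(s,340,135,50,60,10,'h1',step=2)
E
```

```text
[ 499.18242117 -222.63280185  112.96216968] [-3.55769247  1.68020352 12.56977599] [ 0.301581    0.77133154 -0.06604459] 0.22673313585705823
```

View pics/h1.png

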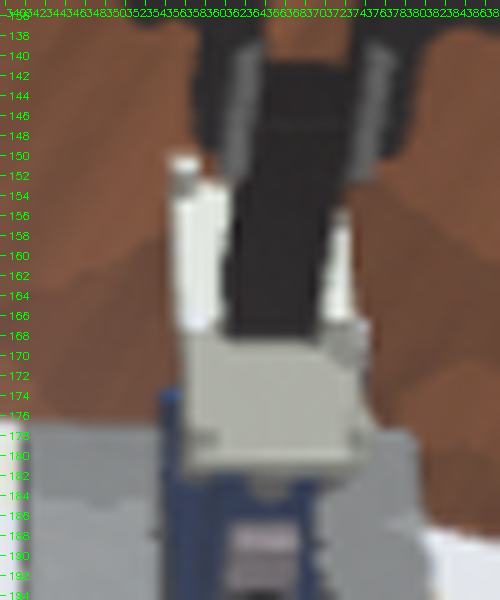

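Home is solid: z holds at 113.0 while the force rises to 12.6 N. Next is the gentle pull up through the 10 mm play.

{"method": "servo_tool", "body": {
  "targets": [
    [[0, 0, -0.15, 0, 0, 0], [0, 0, -0.2, 0, 0, 0], [0, 0, -0.2, 0, 0, 0], [0, 0, -0.2, 0, 0, 0], [0, 0, -0.15, 0, 0, 0]]
  ]
}}

```text
time: 18.25
tcp_pos: [499.0, -222.5, 120.0]
tcp_rot: [-1.691, -2.647, 0.0]
contact_force: [-0.4, -0.2, -1.9]
opening: 0.227
```

{"method": "servo_tool", "body": {
  "targets": [
    [[0, 0, -0.05, 0, 0, 0], [0, 0, -0.05, 0, 0, 0], [0, 0, -0.05, 0, 0, 0], [0, 0, 0, 0, 0, 0], [0, 0, 0, 0, 0, 0]]
  ]
}}

```text
time: 18.75
tcp_pos: [499.0, -222.5, 121.7]
tcp_rot: [-1.691, -2.648, 0.0]
contact_force: [-0.3, -0.4, -2.0]
opening: 0.228
```

No lateral latch force on the way up, which fits a shut latch. I'll continue to the latch.

{"method": "servo_tool", "body": {
  "targets": [
    [[0, 0, -0.04, 0, 0, 0], [0, 0, -0.04, 0, 0, 0], [0, 0, -0.04, 0, 0, 0], [0, 0, 0, 0, 0, 0], [0, 0, 0, 0, 0, 0]]
  ]
}}

```text
time: 19.25
tcp_pos: [499.0, -222.5, 122.9]
tcp_rot: [1.691, 2.648, 0.0]
contact_force: [-0.5, 0.0, -2.8]
opening: 0.231
```

{"method": "servo_tool", "body": {
  "targets": [
    [[0, 0, -0.03, 0, 0, 0], [0, 0, -0.03, 0, 0, 0], [0, 0, 0, 0, 0, 0], [0, 0, 0, 0, 0, 0], [0, 0, 0, 0, 0, 0]]
  ]
}}

```text
time: 19.75
tcp_pos: [499.0, -222.5, 123.5]
tcp_rot: [-1.691, -2.648, -0.0]
contact_force: [0.8, 0.4, -2.9]
opening: 0.227
```

{"method": "servo_tool", "body": {
  "targets": [
    [[0, 0, -0.03, 0, 0, 0], [0, 0, 0, 0, 0, 0], [0, 0, -0.03, 0, 0, 0], [0, 0, 0, 0, 0, 0], [0, 0, 0, 0, 0, 0]]
  ]
}}

```text
time: 20.25
tcp_pos: [499.0, -222.5, 124.1]
tcp_rot: [1.691, 2.648, 0.0]
contact_force: [0.0, 0.2, -1.9]
opening: 0.232
```

{"method": "servo_tool", "body": {
  "targets": [
    [[0, 0, -0.03, 0, 0, 0], [0, 0, 0, 0, 0, 0], [0, 0, -0.03, 0, 0, 0], [0, 0, 0, 0, 0, 0], [0, 0, 0, 0, 0, 0]]
  ]
}}

```text
time: 20.75
tcp_pos: [499.0, -222.5, 124.7]
tcp_rot: [1.691, 2.648, 0.0]
contact_force: [-0.1, -0.2, -2.5]
opening: 0.232
```

{"method": "servo_tool", "body": {
  "targets": [
    [[0, 0, -0.03, 0, 0, 0], [0, 0, 0, 0, 0, 0], [0, 0, -0.03, 0, 0, 0], [0, 0, 0, 0, 0, 0], [0, 0, 0, 0, 0, 0]]
  ]
}}

```text
time: 21.25
tcp_pos: [499.0, -222.5, 125.3]
tcp_rot: [1.691, 2.648, 0.0]
contact_force: [0.1, -0.6, -2.7]
opening: 0.23
```

```bash
python3 - <<'E'
from fit import *
o=observe();print(o['tcp_pos'],o['contact_force'],o['moment'],o['opening'])
s=capture('side');cv2.imwrite('pics/s9.png',s);t=capture('top');cv2.imwrite('pics/t9.png',t)
crop(s,340,135,50,60,10,'h2',step=2)
crop(t,385,190,80,90,6,'h3')
E
```

```text
[ 499.00103653 -222.53486727  125.31562761] [ 0.06035148 -0.60256064 -2.71712397] [ 0.03682769  0.05961981 -0.00508684] 0.2297439408170663
```

View pics/h2.png

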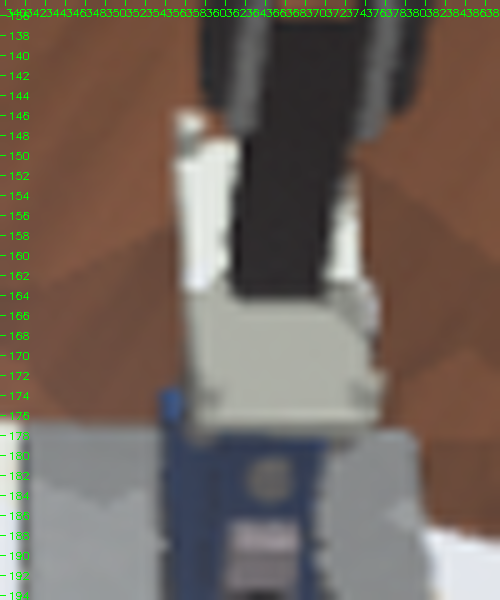

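{"method": "servo_tool", "body": {
  "targets": [
    [[0, 0, -0.03, 0, 0, 0], [0, 0, 0, 0, 0, 0], [0, 0, -0.03, 0, 0, 0], [0, 0, 0, 0, 0, 0], [0, 0, 0, 0, 0, 0]]
  ]
}}

```text
time: 21.85
tcp_pos: [499.0, -222.5, 125.9]
tcp_rot: [1.691, 2.648, 0.0]
contact_force: [1.5, -0.4, -2.6]
opening: 0.232
```

{"method": "servo_tool", "body": {
  "targets": [
    [[0, 0, -0.03, 0, 0, 0], [0, 0, 0, 0, 0, 0], [0, 0, -0.03, 0, 0, 0], [0, 0, 0, 0, 0, 0], [0, 0, 0, 0, 0, 0]]
  ]
}}

```text
time: 22.35
tcp_pos: [498.9, -222.4, 126.2]
tcp_rot: [-1.691, -2.647, -0.0]
contact_force: [0.9, -0.2, -6.9]
opening: 0.227
```

The latch is on the pin at z of about 126, as the geometry predicts: latch top 28 mm below the throat, pin bottom 15 mm below, so 13 mm. A slightly firmer pull will confirm that it holds.

{"method": "servo_tool", "body": {
  "targets": [
    [[0, 0, -0.03, 0, 0, 0], [0, 0, -0.03, 0, 0, 0], [0, 0, -0.02, 0, 0, 0], [0, 0, 0, 0, 0, 0], [0, 0, 0, 0, 0, 0]]
  ]
}}

```text
time: 22.85
tcp_pos: [498.6, -222.3, 126.4]
tcp_rot: [-1.69, -2.646, 0.0]
contact_force: [2.3, -0.5, -17.1]
opening: 0.23
```

The latch holds: about 14.5 N net pull and z moved only 0.2 mm. Setting it back down.

{"method": "servo_tool", "body": {
  "targets": [
    [[0, 0, 0.2, 0, 0, 0], [0, 0, 0.25, 0, 0, 0], [0, 0, 0.25, 0, 0, 0], [0, 0, 0.25, 0, 0, 0], [0, 0, 0.2, 0, 0, 0]]
  ]
}}

```text
time: 23.35
tcp_pos: [499.1, -222.6, 116.1]
tcp_rot: [1.691, 2.647, 0.0]
contact_force: [-0.4, -0.8, -2.7]
opening: 0.232
```

{"method": "servo_tool", "body": {
  "targets": [
    [[0, 0, 0.05, 0, 0, 0], [0, 0, 0.05, 0, 0, 0], [0, 0, 0.05, 0, 0, 0], [0, 0, 0, 0, 0, 0], [0, 0, 0, 0, 0, 0]]
  ]
}}

```text
time: 23.85
tcp_pos: [499.0, -222.6, 114.3]
tcp_rot: [1.691, 2.648, 0.0]
contact_force: [0.5, -0.2, -2.6]
opening: 0.23
```

{"method": "servo_tool", "body": {
  "targets": [
    [[0, 0, 0.04, 0, 0, 0], [0, 0, 0.04, 0, 0, 0], [0, 0, 0.03, 0, 0, 0], [0, 0, 0.03, 0, 0, 0], [0, 0, 0, 0, 0, 0]]
  ]
}}

```text
time: 24.35
tcp_pos: [499.0, -222.5, 113.0]
tcp_rot: [1.691, 2.648, 0.0]
contact_force: [-0.1, 0.4, -0.3]
opening: 0.232
```

{"method": "servo_tool", "body": {
  "targets": [
    [[0, 0, 0.03, 0, 0, 0], [0, 0, 0.03, 0, 0, 0], [0, 0, 0, 0, 0, 0], [0, 0, 0, 0, 0, 0], [0, 0, 0, 0, 0, 0]]
  ]
}}

```text
time: 24.85
tcp_pos: [499.1, -222.6, 113.0]
tcp_rot: [1.691, 2.647, 0.0]
contact_force: [-2.3, 1.3, 5.1]
opening: 0.233
```

{"method": "servo_tool", "body": {
  "targets": [
    [[0, 0, 0, 0, 0, 0], [0, 0, 0, 0, 0, 0], [0, 0, 0, 0, 0, 0], [0, 0, 0, 0, 0, 0], [0, 0, 0, 0, 0, 0]]
  ],
  "hand": 6
}}

```text
time: 25.35
tcp_pos: [499.0, -222.6, 112.2]
tcp_rot: [-1.691, -2.648, -0.0]
contact_force: [-0.3, 0.3, 0.1]
opening: 0.7
```

```bash
python3 - <<'E'
from fit import *
o=observe();print(o['tcp_pos'],o['contact_force'],o['moment'],o['opening'])
s=capture('side');cv2.imwrite('pics/s10.png',s)
crop(s,330,120,60,75,8,'h4',step=5)
E
```

```text
[ 499.01761183 -222.56462215  112.16212523] [-0.33360312  0.25223461  0.11980879] [-0.00038818 -0.03964305  0.00932057] 0.6999264276093662
```

View pics/h4.png

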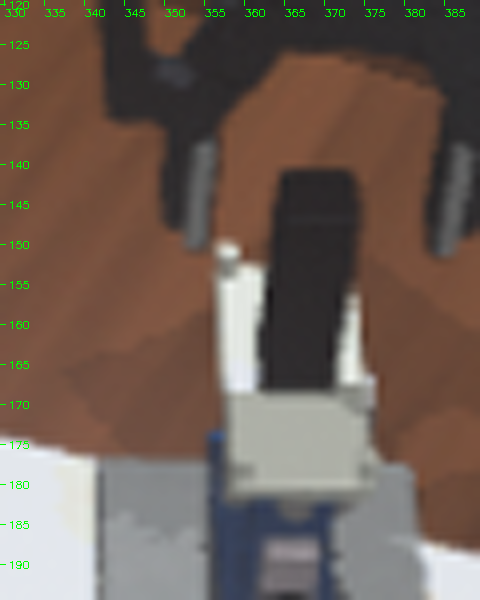

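The jaws are open either side of the stem (columns 353 and 384, stem at 367), and the plate sits level at home. I'll move straight up and then away.

{"method": "servo_tool", "body": {
  "targets": [
    [[0, 0, -0.5, 0, 0, 0], [0, 0, -1.5, 0, 0, 0], [0, 0, -2, 0, 0, 0], [0, 0, -2.5, 0, 0, 0], [0, 0, -2.5, 0, 0, 0]]
  ]
}}

```text
time: 25.9
tcp_pos: [498.8, -222.4, 203.3]
tcp_rot: [-1.691, -2.647, 0.0]
contact_force: [1.1, -0.1, -0.1]
opening: 0.704
```

{"method": "servo_tool", "body": {
  "targets": [
    [[0, 0, -2, 0, 0, 0], [-2, 0, -1.5, 0, 0, 0], [-3, 0, 0, 0, 0, 0], [-3, 0, 0, 0, 0, 0], [-3, 0, 0, 0, 0, 0]]
  ]
}}

```text
time: 26.4
tcp_pos: [545.7, -323.3, 238.2]
tcp_rot: [1.69, 2.647, -0.0]
contact_force: [0.2, 0.0, -0.4]
opening: 0.703
```

{"method": "servo_tool", "body": {
  "targets": [
    [[3, 0, 0, 0, 0, 0], [4, 0, 0, 0, 0, 0], [4, 0, 0, 0, 0, 0], [4, 0, 0, 0, 0, 0], [4, 0, 0, 0, 0, 0]]
  ]
}}

```text
time: 26.9
tcp_pos: [464.5, -148.7, 237.5]
tcp_rot: [1.692, 2.647, 0.0]
contact_force: [0.7, 1.0, 1.0]
opening: 0.703
```

```bash
python3 - <<'E'
from fit import *
o=observe();print(o['time'],o['tcp_pos'],o['contact_force'],o['opening'],o['qvel'].round(2))
s=capture('side');cv2.imwrite('pics/s11.png',s);t=capture('top');cv2.imwrite('pics/t11.png',t)
E
```

```text
26.9 [ 464.53718225 -148.71647912  237.53950973] [0.66696837 1.01939499 1.00053464] 0.7029927316337476 [ 0.53 -0.41  0.52  0.   -0.12  0.52]
```

View pics/s11.png

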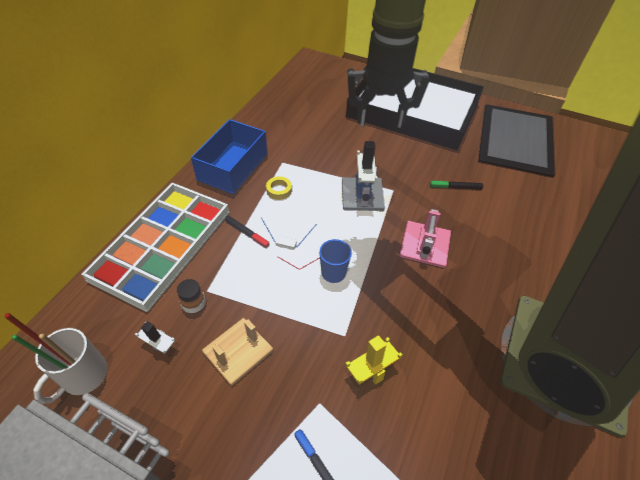

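View pics/t11.png

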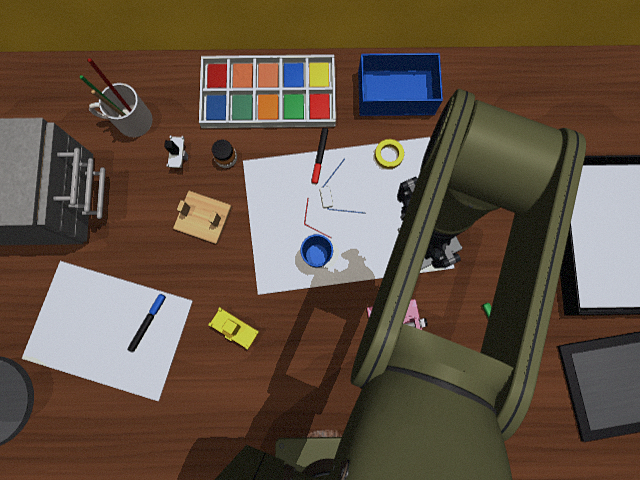

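{"method": "servo_tool", "body": {
  "targets": [
    [[3, 1.5, 0, 0, 0, 0], [4, 3, 0, 0, 0, 0], [4, 3, 0, 0, 0, 0], [4, 3, 0, 0, 0, 0], [4, 2, 0, 0, 0, 0]]
  ]
}}

```text
time: 27.5
tcp_pos: [500.7, 76.8, 237.9]
tcp_rot: [1.69, 2.646, 0.002]
contact_force: [-0.0, 0.2, 0.2]
opening: 0.704
```

{"method": "servo_tool", "body": {
  "targets": [
    [[3, 1, 0, 0, 0, 0], [1, 0, 0, 0, 0, 0], [0, 0, 0, 0, 0, 0], [0, 0, 0, 0, 0, 0], [0, 0, 0, 0, 0, 0]]
  ]
}}

```text
time: 28.0
tcp_pos: [491.4, 114.0, 237.4]
tcp_rot: [1.693, 2.646, -0.001]
contact_force: [0.9, -0.7, 0.4]
opening: 0.7
```

```bash
python3 - <<'E'
from fit import *
o=observe();print(o['time'],o['tcp_pos'],o['contact_force'],o['opening'],abs(o['qvel']).max())
s=capture('side');cv2.imwrite('pics/s12.png',s);t=capture('top');cv2.imwrite('pics/t12.png',t)
thr=np.array([499.0,-222.55,89.3]);Rb=rz(.4337)
L=[(a*20,y,8) for a in(-1,1) for y in(-46,46)]+[(a*11,c*11,72) for a in(-1,1) for c in(-1,1)]
P=[thr+Rb@np.array(l) for l in L]
crop(s,335,130,60,85,7,'k1',proj('side',P));crop(t,385,190,90,85,5,'k2',proj('top',P))
a=cv2.imread('pics/k1.png');b=cv2.imread('pics/k2.png');H=max(a.shape[0],b.shape[0])
f=lambda i:cv2.copyMakeBorder(i,0,H-i.shape[0],0,0,0)
a=np.hstack([f(a),f(b)]);cv2.imwrite('pics/k.png',cv2.resize(a,(780,int(a.shape[0]*780/a.shape[1]))) if a.shape[1]>780 else a)
E
```

```text
28.0 [491.44403081 113.99901734 237.42868923] [ 0.92154433 -0.69033737  0.36567261] 0.6996404709777375 0.004943368651702316
```

View pics/k.png

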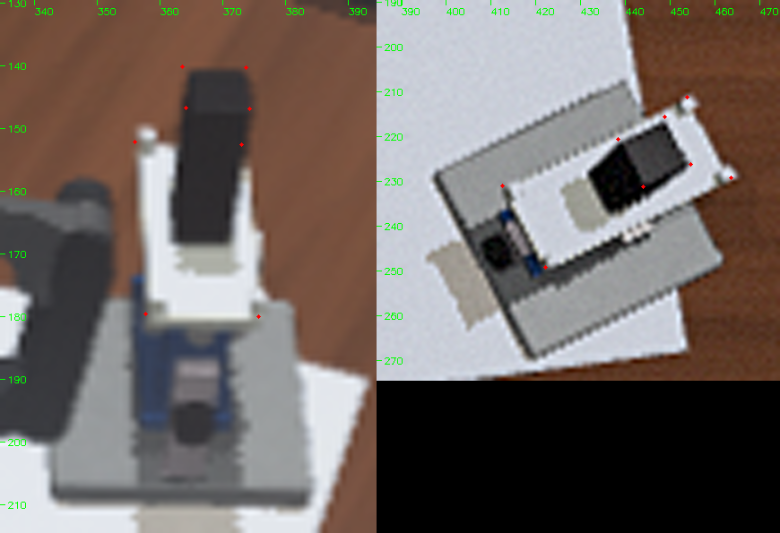

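The pen rest sits level on both cheeks, matching the home pose: side near edge at row 180, top plate corners at (413,231) to (463,229). The arm is still and clear, and the pot and jar are in place. Handing in.

```bash
python3 - <<'E'
from bench import *
print(hand_in())
E
```

```text
the job is handed in; nothing more can be done
None
```

The pen rest is fully home on the grey bracket with its latch shut behind the pin, and I handed the job in at about 28 s of the 69 s allowed.

**Push on:** I pressed the hook down slowly; the latch opened at about 7 N. The sideways latch force dropped to zero, which is how I judged that it had snapped shut. The plate then stopped solid at TCP z = 113.0 mm while the wrist force rose to 12.6 N.

**Pull test:** Pulling up, the latch met the pin after 13 mm and held about 14.5 N with only 0.2 mm of movement.

**Set down and release:** It went back to z = 113.0 mm with a light press of about 5 N. I then opened the gripper, rose straight up and moved clear.

**Last checks:**
- Both cameras show the plate level at the home pose, to about 1 px.
- The gripper is open, the arm still, and the force reading near zero.
- The water pot and ink jar stand where they were.

**Disagreements:**
- The play was 13 mm rather than the stated 10 mm. That agrees with the latch dimensions given, and the latch clearly held.
- I could not see the latch itself in the pictures, so that it is shut rests on the forces.
- While leaving I first moved the wrong way and crossed back over the pen rest at z of about 237 mm. That was well clear, with no contact.

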